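Seat the turned knob of the entrance drawer unit

TASK

Of the three turning knobs on top of the smoked-plastic drawer unit, one stands proud because its key lies across its slot. Turn that knob, pressing only lightly, until its grip bar lies in line with the slot and its key drops fully home, flange down on the unit like the others, and let go. Leave the two knobs that are already seated alone.

Things in the scene. Friction and masses are not known exactly. Their poses are not given: they have to be found in the camera images.
- proud_knob_grip (a point): Loose frosted plastic knob (90 g) standing proud, its key on the unit's top face, centred within 2 mm over one of the slots, turned 40 to 82 deg anticlockwise from the slot's line (from above). Upright grip bar on top, 48 (x, along bar and key) x 16 (y, grasp width) x 36 mm high. Point: on its axis, 14 mm below the bar's top, 22 mm above the flange, 42 mm above the key's underside.
- unit: Fixed smoked-plastic drawer unit, 200 (x) x 400 (y) x 110 mm high, drawers on its +x side; origin: centre of underside. Top has three slots, centres x 0, y -120, 0, 120 mm, each 60 (x) x 34 (y) x 20 mm deep, pale marks in line with each. A key enters within 5 mm and 10 deg (either way round) and drops 14 mm: knob point then 138 mm above origin (152 when proud).
- seated_knob_a_grip (a point): A knob like the proud one, same point and axes, already seated in another slot; leave it. All three knobs, 56 mm high, have from below: steel key block 50 (x) x 24 (y) x 14 mm high, round flange 52 mm across, 6 mm thick, then the grip bar. Seated, the flange lies on the unit's top face.
- seated_knob_b_grip (a point): The third knob, same shape, point and axes, already seated in the remaining slot; leave it.
There are look-alikes about, which are no part of the job. Leave any green or orange look-alike of the part that bears proud_knob_grip alone.

How it is judged:
By the outcome, as a careful person would: the job done as asked, in the order asked, and still so for the second after the job is handed in, with the robot touching nothing.
It also fails if it takes over 40 s, if anything falls off the work surface, if the arm or the gripper's body presses on something with over 40 N, if the wrist force passes 120 N, or if a joint passes its speed limit or range.

ROBOT

A 7-joint arm with a two-finger parallel gripper is mounted at the origin on the work surface. World frame = base frame: x ahead of the robot, y to its left, z up, the work surface at z = 0. Lengths are in m, angles in rad, forces in N, time in s.
With the tool pointing down it reaches from about 0.4 to 0.85 m from the base axis. Payload 4.5 kg.
Tool frame: the origin (TCP) lies at the very end of the fingers, on their centre line; the grasp point (between the pads) lies 19 mm behind it (r.grip_point_offset is the distance from the TCP to the grasp point, in m); y points along the fingers, x is the direction in which the jaws open and shut, and the axes are right-handed (so a half turn about y gives the same grasp; the last joint's range is limited). The gripper opens to 88 mm and grips with 3 to 60 N. Pads are 18 mm wide; open, the fingers measure 123 mm over their backs; the gripper's body (75 mm by 187 mm) begins 45 mm behind the grasp point.
Start: joints at [1.194, 0.689, -0.195, 1.565, 0.157, 0.902, -0.215], TCP at [0.25, -0.573, 0.239] pointing down, gripper open.
Joint ranges: [-3.01, 3.01], [-0.46, 2.08], [-1.47, 1.51], [0.13, 2.56], [-1, 4.14], [0.04, 2.09], [-2.66, 2.66]. Speed limits (rad/s): [2.57, 2.57, 3.14, 3.14, 3.14, 3.14, 3.14].

INTERFACE

Orientations are given as a unit quaternion [x, y, z, w].
In Python, from plant import get_state, snapshot, camera_params, job, r gives the robot as it stands.
- The arm moves only by the tool carry_out, never from a script. Its arguments are lists of equal length, an entry for each row: "offset": the shift along the world's x, y, z in m, a list of three; "twist": the turn about the world's z in degrees. In form: {"offset": [[tx, ty, tz], ...], "twist": [twist, ...]}. A call has 1 to 8 rows; each row shifts and turns the commanded pose from where the row before left it; what a row does not reach is not made up. A row lasts 1/8 s, in which the tool goes at most 62.5 mm and 10.7 degrees, less where a joint would pass 70% of its speed; a pose out of reach is approached as far as the arm can. A call with a gripper value outside its range is refused whole. "grip" is the finger opening in m, from 0 to 0.0881, set as the call begins (left out, the last holds). The fingers move at their own pace and stop on an object; "newtons" is the grip in N (left out, the last holds). Time passes only in rows, so rows that do not move let the fingers close. It gives the time, the measured TCP pose, the force and the opening at its end, in the units of the state.
- get_state(): the state, without advancing time (a new reading comes with each control period).
- snapshot(name): name is "scene" or "side" or "wrist"; returns the picture (384x512x3 uint8, red, green, blue); there is no depth.
- camera_params(name): a dict with "camera_matrix" (3x3 intrinsics, pixels), "eye" and "orientation" of the camera in the world. Camera axes: x right, y up, looking along -z (the intrinsics and any distortion apply to the point x, -y, -z); pixel columns grow to the right and rows downward; lengths in m; the calibration is good to about 2 mm. A picture is of the moment at which its call begins: read the wrist's pose just before it. camera_params takes no time and is no camera call; for the wrist camera it gives the pose at the moment of the call.
- job.finish_job(): hands the job in, once; it reports no verdict.
The state is a dict: "clock": time; "q": joint angles; "qd": joint speeds; "joint_torque": joint torques, N m; "tool_pos": TCP position; "eef_rot": TCP orientation; "contact_force": force on the tool from outside, world axes, zero at the start; "moment": the same for the moment, N m; "opening": opening from 0.0 (shut) to 1.0 (fully open).
Only numpy, scipy, OpenCV 4.12 (cv2) and the standard library are available. Lean on these libraries where they do the work, as an engineer would, in place of code of your own. Each camera call takes 0.05 s, during which the arm holds its last target. There are 200 camera calls.

## Working session

There is one attempt and no reset: what is moved stays moved. The work goes in short steps, Python scripts to look and compute and a tool call to move; the robot and the scene stay as the last step left them, time stands still between calls to the robot, and variables do not carry over. Pictures are saved under pics/ and viewed, about 8 in all and at most 12, crops included, and the job is handed in when it is done.

Besides the shell and the picture viewer there is one more tool, called after "Emit:" by a JSON object that holds its "api" and its "payload". carry_out: Moves the arm, as the interface text tells. Its arguments: {"type":"object","properties":{"offset":{"type":"array"},"twist":{"type":"array"},"grip":{"type":"number"},"newtons":{"type":"number"}},"required":["offset","twist"]}

```bash
mkdir -p pics && cat > h.py <<'E'
import numpy as np, cv2
from scipy.spatial.transform import Rotation as R
from plant import get_state, snapshot, camera_params, job, r
def save(n,f,crop=None,s=1):
    im=snapshot(n); cv2.imwrite('pics/raw_'+f,im[...,::-1])
    if crop: im=im[crop[1]:crop[3],crop[0]:crop[2]]
    cv2.imwrite('pics/'+f,cv2.resize(im,None,fx=s,fy=s,interpolation=cv2.INTER_CUBIC)[...,::-1]); return im
def ray(P,uv):
    d=P.get('distortion'); K=np.array(P['camera_matrix'],float)
    p=cv2.undistortPoints(np.array([[uv]],float),K,None if d is None else np.array(d,float))[0,0]
    o=np.array(P['orientation'],float); M=o if o.shape==(3,3) else R.from_quat(o).as_matrix()
    return np.array(P['eye'],float), M@np.array([p[0],-p[1],-1.])
def onplane(P,uv,z):
    e,d=ray(P,uv); return e+d*(z-e[2])/d[2]
def proj(P,X):
    o=np.array(P['orientation'],float); M=o if o.shape==(3,3) else R.from_quat(o).as_matrix()
    c=M.T@(np.array(X)-np.array(P['eye'])); K=np.array(P['camera_matrix'])
    p=K@np.array([c[0],-c[1],-c[2]]); return p[:2]/p[2]
E
python3 - <<'E'
from h import *
a=save('scene','a.png',s=1.5); b=save('side','b.png',s=1.5)
for n in('scene','side','wrist'): print(n,camera_params(n))
s=get_state();print({k:np.round(v,3) for k,v in s.items()})
E
```

```text
scene {'camera_matrix': array([[436.2059999 ,   0.        , 252.78805757],
       [  0.        , 436.2059999 , 189.27119848],
       [  0.        ,   0.        ,   1.        ]]), 'eye': array([1.11338119, 0.04816637, 0.79118562]), 'orientation': array([0.22622968, 0.23150113, 0.68102702, 0.65683298])}
side {'camera_matrix': array([[432.84299769,   0.        , 250.28345594],
       [  0.        , 432.84299769, 186.48758849],
       [  0.        ,   0.        ,   1.        ]]), 'eye': array([ 0.41999217, -0.38403725,  0.65216417]), 'orientation': array([ 0.33259153, -0.07598648, -0.22658802,  0.91228658])}
wrist {'camera_matrix': array([[312.42759406,   0.        , 260.80722819],
       [  0.        , 312.42759406, 189.92025097],
       [  0.        ,   0.        ,   1.        ]]), 'eye': array([ 0.32477727, -0.53967127,  0.38416708]), 'orientation': array([-0.13393669,  0.08856999, -0.54053301,  0.82585737])}
{'clock': np.float64(0.1), 'q': array([ 1.194,  0.69 , -0.195,  1.566,  0.157,  0.903, -0.215]), 'qd': array([ 0.001, -0.004,  0.001, -0.003, -0.   ,  0.001, -0.001]), 'joint_torque': array([-2.0000e-03, -5.2849e+01, -1.2710e+00, -1.5384e+01, -5.3000e-02,
        2.0000e-03,  0.0000e+00]), 'tool_pos': array([ 0.249, -0.573,  0.238]), 'eef_rot': array([-0.591,  0.388, -0.387,  0.592]), 'contact_force': array([-0.44 ,  0.768,  0.11 ]), 'moment': array([ 0.072, -0.004,  0.064]), 'opening': np.float64(1.001)}
```

View pics/a.png

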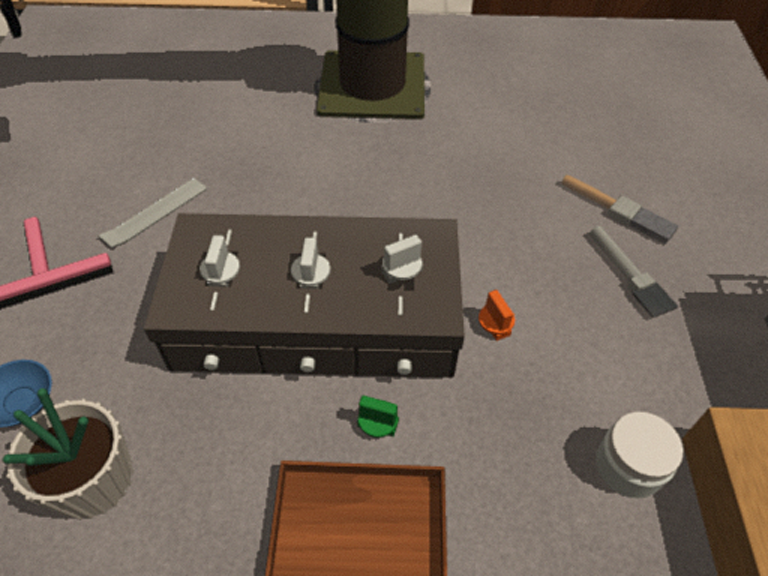

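View pics/b.png

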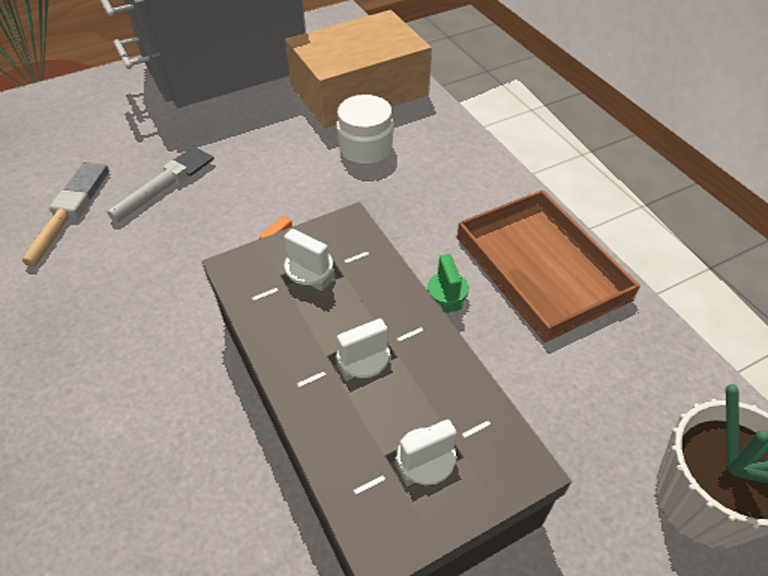

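The proud knob is the one at scene px about (268,172) and side px about (205,172). The green and orange look-alikes lie on the table. I'll measure the marks and the proud bar next.

```bash
python3 - <<'E'
from h import *
out=[]
for n,f,c in(('scene','raw_a.png',(100,140,310,260)),('side','raw_b.png',(140,130,390,340))):
    im=cv2.imread('pics/'+f); P=camera_params(n)
    hsv=cv2.cvtColor(im,cv2.COLOR_BGR2HSV)
    m=((hsv[...,2]>150)&(hsv[...,1]<50)).astype(np.uint8)
    k,l,st,ce=cv2.connectedComponentsWithStats(m)
    for i in range(1,k):
        x,y,w,h,a=st[i]
        if a>8 and c[0]<ce[i][0]<c[2] and c[1]<ce[i][1]<c[3]:
            print(n,np.round(ce[i],1),a,(w,h),'top z=.11:',np.round(onplane(P,ce[i],.11)[:2],4))
s=[cv2.imread('pics/raw_a.png')[145:205,245:295],cv2.imread('pics/raw_b.png')[145:205,180:230]]
cv2.imwrite('pics/c.png',cv2.resize(np.hstack(s),None,fx=8,fy=8,interpolation=cv2.INTER_NEAREST))
E
```

```text
scene [101.8 141.3] 761 (np.int32(70), np.int32(46)) top z=.11: [ 0.4673 -0.2972]
scene [151.7 157.6] 22 (np.int32(4), np.int32(10)) top z=.11: [ 0.51   -0.1816]
scene [205.6 166.9] 153 (np.int32(11), np.int32(22)) top z=.11: [ 0.5312 -0.0665]
scene [142.8 165.9] 145 (np.int32(12), np.int32(19)) top z=.11: [ 0.5336 -0.1958]
scene [268.4 162.5] 155 (np.int32(24), np.int32(14)) top z=.11: [0.5144 0.0624]
scene [151.9 178.7] 158 (np.int32(21), np.int32(19)) top z=.11: [ 0.5665 -0.1711]
scene [212.8 180.2] 154 (np.int32(21), np.int32(19)) top z=.11: [ 0.5657 -0.0484]
scene [271.2 179.3] 156 (np.int32(22), np.int32(13)) top z=.11: [0.5589 0.0688]
scene [142.2 200.2] 27 (np.int32(5), np.int32(12)) top z=.11: [ 0.6206 -0.1805]
scene [204.1 201.8] 28 (np.int32(3), np.int32(12)) top z=.11: [ 0.6199 -0.0603]
scene [266.5 203.5] 24 (np.int32(2), np.int32(12)) top z=.11: [0.6194 0.0602]
scene [140.7 239.5] 41 (np.int32(8), np.int32(6)) top z=.11: [ 0.7086 -0.1663]
scene [205.1 241.1] 38 (np.int32(7), np.int32(7)) top z=.11: [ 0.7075 -0.0494]
scene [269.7 242.5] 38 (np.int32(8), np.int32(6)) top 
[... 282 characters left out ...]
 ] 46 (np.int32(17), np.int32(7)) top z=.11: [0.6206 0.0611]
side [176.2 195.5] 50 (np.int32(18), np.int32(8)) top z=.11: [0.5106 0.06  ]
side [240.6 221.2] 321 (np.int32(34), np.int32(20)) top z=.11: [ 0.5793 -0.0339]
side [272.8 222.5] 53 (np.int32(18), np.int32(10)) top z=.11: [ 0.6215 -0.0593]
side [244.6 242.1] 297 (np.int32(36), np.int32(19)) top z=.11: [ 0.5675 -0.0702]
side [206.9 252.3] 68 (np.int32(20), np.int32(10)) top z=.11: [ 0.5113 -0.0599]
side [285.5 300.6] 885 (np.int32(40), np.int32(44)) top z=.11: [ 0.5737 -0.1778]
side [317.  285.7] 72 (np.int32(19), np.int32(12)) top z=.11: [ 0.6228 -0.1793]
side [245.6 322.9] 83 (np.int32(22), np.int32(13)) top z=.11: [ 0.5125 -0.1802]
```

View pics/c.png

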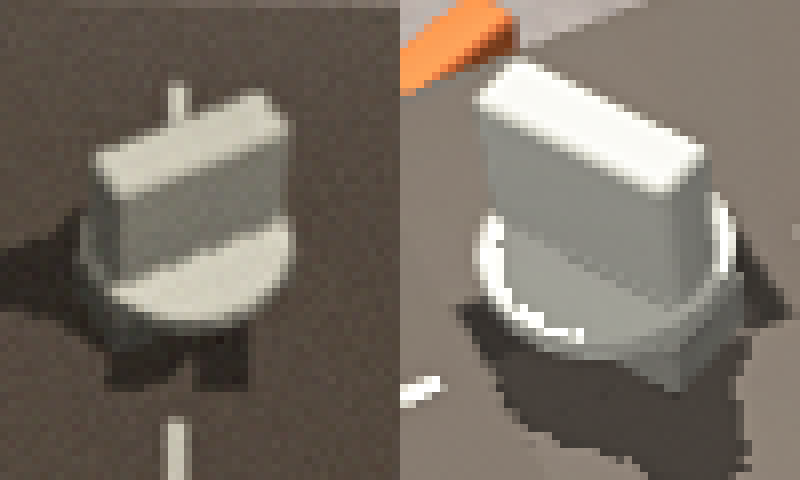

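```bash
python3 - <<'E'
from h import *
for n,f,c in(('scene','raw_a.png',(268,162)),('side','raw_b.png',(203,160))):
    im=cv2.imread('pics/'+f); P=camera_params(n)
    hsv=cv2.cvtColor(im,cv2.COLOR_BGR2HSV)
    m=((hsv[...,2]>(150 if n=='scene' else 185))&(hsv[...,1]<50)).astype(np.uint8)
    l=cv2.connectedComponents(m)[1]; v,u=np.nonzero(l==l[c[1],c[0]])
    X=np.array([onplane(P,p,.166)[:2] for p in zip(u,v)]).astype(np.float32)*1000
    print(n,len(u),cv2.minAreaRect(X), X.mean(0))
s=get_state(); M=R.from_quat(s['eef_rot']).as_matrix(); print(M.round(3), 'jaw deg',np.degrees(np.arctan2(M[1,0],M[0,0])), s['tool_pos'], r.grip_point_offset)
E
```

```text
scene 155 ((559.7866821289062, 59.358768463134766), (24.923072814941406, 45.151466369628906), 29.690601348876953) [563.596     61.271496]
side 214 ((563.4691772460938, 60.00003433227539), (14.477449417114258, 45.66871643066406), 28.501773834228516) [563.6744    59.864788]
[[ 0.399 -0.001  0.917]
 [-0.917  0.001  0.399]
 [-0.002 -1.    -0.   ]] jaw deg -66.45770983211126 [ 0.24932417 -0.57253184  0.23802255] 0.0187
```

Both views agree: the bar centre is about (0.5635, 0.060) with its line at 118.5° (i.e. −61.5°). The slot centre is (0.5655, 0.0603) with its line at about 0.3°. In the pictures the knob looks turned the other way from the task text, so I'm going by the images. The short way home is +62°, starting with the jaw axis at 28.5°.

Emit:
{"api": "carry_out", "payload": {"offset": [[0.02, 0.0395, 0], [0.02, 0.0395, 0], [0.02, 0.0395, 0], [0.02, 0.0395, 0], [0.02, 0.0395, 0], [0.02, 0.0395, 0], [0.02, 0.0395, 0], [0.02, 0.0395, 0]], "twist": [5.9, 5.9, 5.9, 5.9, 5.9, 5.9, 5.9, 5.9], "grip": 0.06}}

```text
clock: 1.1
tool_pos: [0.4099, -0.2557, 0.2386]
eef_rot: [-0.697, 0.117, -0.117, 0.697]
contact_force: [1.8, 0.6, 0.6]
opening: 0.679
```

Emit:
{"api": "carry_out", "payload": {"offset": [[0.02, 0.0395, 0], [0.02, 0.0395, 0], [0.02, 0.0395, 0], [0.02, 0.0395, 0], [0.02, 0.0395, 0], [0.02, 0.0395, 0], [0.02, 0.0395, 0], [0, 0, 0]], "twist": [5.9, 5.9, 5.9, 5.9, 5.9, 5.9, 5.9, 0]}}

```text
clock: 2.1
tool_pos: [0.5506, 0.024, 0.2387]
eef_rot: [-0.692, -0.138, 0.137, 0.695]
contact_force: [-0.5, -0.2, 0.3]
opening: 0.683
```

```bash
cat > st.py <<'E'
from h import *
s=get_state(); M=R.from_quat(s['eef_rot']).as_matrix()
print(s['clock'],'tcp',s['tool_pos'].round(4),'jaw',np.degrees(np.arctan2(M[1,0],M[0,0])).round(2),'down',M[:,1].round(3),'F',s['contact_force'].round(1),'M',s['moment'].round(2),'op mm',round(s['opening']*88.1,1),'q',s['q'].round(2))
E
python3 st.py; python3 - <<'E'
from h import *
P=camera_params('wrist'); save('wrist','w1.png',s=1.5)
print(proj(P,[.5635,.06,.166]),P)
E
```

```text
2.1 tcp [0.5506 0.024  0.2387] jaw 22.39 down [ 0.001  0.004 -1.   ] F [-0.5 -0.2  0.3] M [-0.02 -0.11  0.02] op mm 60.1 q [ 0.23  0.64 -0.59  1.78  0.45  0.86 -0.18]
[296.57782795 165.42569997] {'camera_matrix': array([[312.42759406,   0.        , 260.80722819],
       [  0.        , 312.42759406, 189.92025097],
       [  0.        ,   0.        ,   1.        ]]), 'eye': array([0.51896183, 0.09969987, 0.38511576]), 'orientation': array([-0.15543104, -0.03143456,  0.19190984,  0.96851622])}
```

View pics/w1.png

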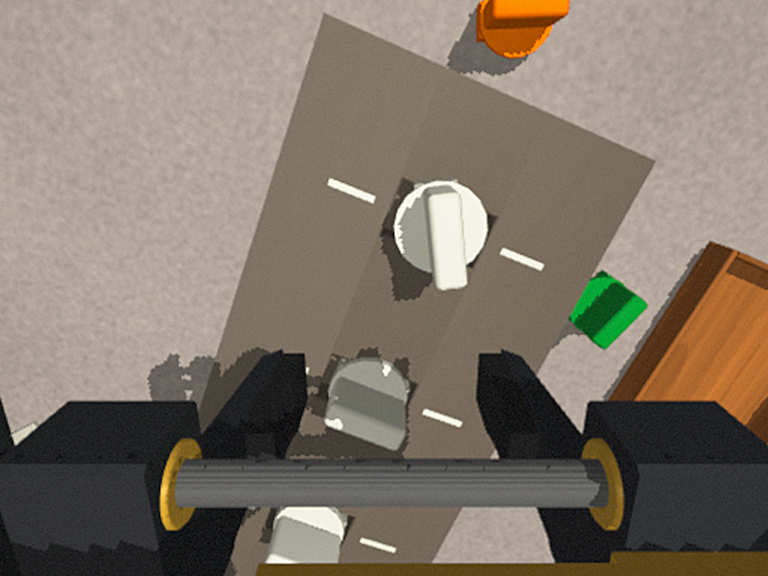

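```bash
python3 - <<'E'
from h import *
im=cv2.imread('pics/raw_w1.png'); P=camera_params('wrist')
g=im.min(2).astype(np.uint8)
print(g[120:200:4,280:318:2])
c=g[110:205,250:335]; cv2.imwrite('pics/w1c.png',cv2.resize(im[110:205,250:335],None,fx=6,fy=6,interpolation=cv2.INTER_NEAREST))
for p in((233,126.5),(347.5,173)): print('mark',onplane(P,p,.11).round(4))
E
```

```text
[[ 99  96  98  95 100 144 148 152 128 131 123 160 158  90  96  97  90  97
   96]
 [206 240 238 195 176 159 145 125 134 136 160 238 236 241 218 120  88  93
   96]
 [246 108 107 127 139 136 135 145 159 161 175 185 172 233 233 232 237 231
   86]
 [142 124 104 192 224 229 229 229 231 232 233 234 231 201 229 232 234 232
  235]
 [145 132 106 180 217 231 232 233 235 232 232 235 231 220 226 231 230 232
  232]
 [142 147 110 161 214 232 231 232 233 234 233 234 230 218 225 234 232 232
  231]
 [143 148 111 142 204 230 230 231 233 233 233 233 234 220 226 233 233 231
  232]
 [143 144 118 130 195 231 233 231 230 235 233 234 233 222 189 232 230 230
  233]
 [146 150 121 112 189 228 232 231 231 235 233 231 233 227 181 233 231 230
  231]
 [141 140 133 107 178 222 231 230 232 231 233 233 230 228 189 232 232 232
  231]
 [144 138 147 104 169 220 232 229 230 232 230 232 228 230 214 229 233 229
  231]
 [145 138 145 116 151 207 232 231 230 231 232 231 232 228 222 226 230 231
  231]
 [142 144 145 117 128 198 230 229 229 231 231 230 233 231 222 225 231 233
  233]
 [145 142 146 121 114 193 227 232 232 231 231 232 231 233 221 199 233 245
  114]
 [139 141 141 135 103 182 225 229 232 230 229 230 230 233 223 171  50  35
   75]
 [ 56 107 132 149 115 171 214 231 230 231 230 230 232 231 223 176  89  91
   91]
 [ 58  57  54  55  84 153 205 230 229 232 231 231 230 231 228 216  78  90
   96]
 [ 60  55  55  53  89 134 205 230 228 232 231 230 229 234 231 246  83  95
   94]
 [ 61  70  94  95  93  84 144 202 207 160 147 128 149 114  88  90  95  99
   93]
 [ 71  98  96  85  92  94  91  90  94  89  93  91  91  90  83  97  91  92
   96]]
mark [0.5084 0.0573 0.11  ]
mark [0.6195 0.0576 0.11  ]
```

View pics/w1c.png

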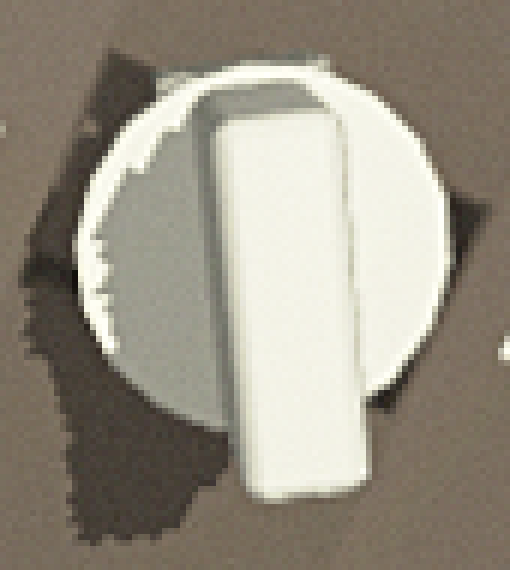

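```bash
python3 - <<'E'
from h import *
P=camera_params('wrist')
a,b=[onplane(P,p,.166) for p in((296.8,129),(301.5,192))]
print(a,b,(a+b)/2,np.linalg.norm(a-b),np.degrees(np.arctan2(*(a-b)[[1,0]])))
E
```

```text
[0.55193651 0.08052196 0.166     ] [0.57410428 0.03982725 0.166     ] [0.56302039 0.06017461 0.166     ] 0.04634079534988639 118.578607896379
```

Emit:
{"api": "carry_out", "payload": {"offset": [[0.0065, 0.018, 0], [0.006, 0.018, 0], [0, 0, -0.02], [0, 0, -0.025], [0, 0, -0.025], [0, 0, -0.02], [0, 0, -0.009], [0, 0, 0]], "twist": [3.1, 3.1, 0, 0, 0, 0, 0, 0]}}

```text
clock: 3.15
tool_pos: [0.5621, 0.0559, 0.1395]
eef_rot: [-0.686, -0.173, 0.173, 0.686]
contact_force: [0.0, -0.7, 0.8]
opening: 0.683
```

```bash
python3 st.py
```

```text
3.15 tcp [0.5621 0.0559 0.1395] jaw 28.29 down [-0.001  0.    -1.   ] F [ 0.  -0.7  0.8] M [-0.05 -0.1   0.02] op mm 60.2 q [ 0.12  0.79 -0.51  1.83  0.59  0.68 -0.25]
```

Emit:
{"api": "carry_out", "payload": {"offset": [[0.001, 0.004, -0.002], [0, 0, 0], [0, 0, 0]], "twist": [0.3, 0, 0]}}

```text
clock: 3.52
tool_pos: [0.5634, 0.0596, 0.1382]
eef_rot: [0.685, 0.175, -0.174, -0.685]
contact_force: [0.2, 0.4, -0.9]
opening: 0.679
```

Emit:
{"api": "carry_out", "payload": {"offset": [[0, 0, 0], [0, 0, 0], [0, 0, 0], [0, 0, 0], [0, 0, 0], [0, 0, 0]], "twist": [0, 0, 0, 0, 0, 0], "grip": 0.008, "newtons": 8}}

```text
clock: 4.28
tool_pos: [0.5631, 0.0595, 0.1377]
eef_rot: [-0.685, -0.174, 0.174, 0.685]
contact_force: [1.1, 0.0, -0.3]
opening: 0.182
```

```bash
python3 st.py
```

```text
4.275 tcp [0.5631 0.0595 0.1377] jaw 28.54 down [-0.  0. -1.] F [ 1.1  0.  -0.3] M [ 0.01 -0.15 -0.05] op mm 16.1 q [ 0.11  0.79 -0.51  1.83  0.59  0.68 -0.25]
```

Emit:
{"api": "carry_out", "payload": {"offset": [[0, 0, 0], [0, 0, 0], [0.0005, 0, 0], [0, 0, 0], [0.0005, 0, 0], [0, 0, 0], [0.0005, 0, 0], [0, 0, 0]], "twist": [7.7, 7.7, 7.7, 7.7, 7.7, 7.7, 7.7, 7.7]}}

```text
clock: 5.28
tool_pos: [0.5645, 0.0592, 0.1376]
eef_rot: [-0.498, -0.501, 0.502, 0.498]
contact_force: [-0.0, -0.1, -1.0]
opening: 0.186
```

Emit:
{"api": "carry_out", "payload": {"offset": [[0, 0, 0], [0, 0, 0]], "twist": [0, 0]}}

```text
clock: 5.52
tool_pos: [0.5645, 0.0594, 0.1376]
eef_rot: [-0.5, -0.5, 0.5, 0.5]
contact_force: [-0.1, -0.6, -1.0]
opening: 0.181
```

```bash
python3 st.py; python3 - <<'E'
from h import *
save('side','d.png',(140,120,300,280),4)
E
```

```text
5.525 tcp [0.5645 0.0594 0.1376] jaw 90.0 down [-0. -0. -1.] F [-0.1 -0.6 -1. ] M [ 0.05 -0.21 -0.01] op mm 16.0 q [ 0.26  0.87 -0.8   1.81  0.83  0.83  0.61]
```

View pics/d.png

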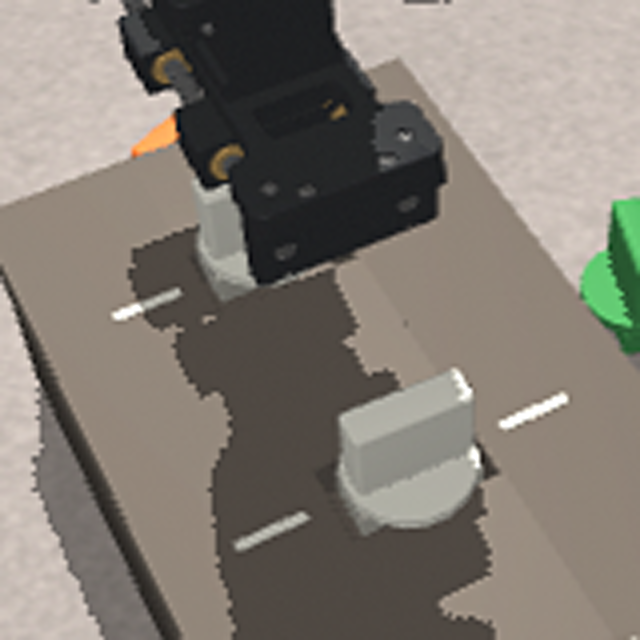

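The bar now lies along the marks and the knob is still held up. I'll lower it in small steps and watch the force.

Emit:
{"api": "carry_out", "payload": {"offset": [[0.0005, 0.0005, -0.001], [0, 0, -0.001], [0, 0, -0.001], [0, 0, -0.001], [0, 0, -0.001], [0, 0, 0]], "twist": [0, 0, 0, 0, 0, 0]}}

```text
clock: 6.32
tool_pos: [0.5651, 0.06, 0.1326]
eef_rot: [-0.499, -0.501, 0.501, 0.499]
contact_force: [0.5, 0.1, -2.5]
opening: 0.181
```

Emit:
{"api": "carry_out", "payload": {"offset": [[0, 0, -0.0015], [0, 0, -0.0015], [0, 0, -0.0015], [0, 0, -0.0015], [0, 0, -0.0015], [0, 0, -0.0005], [0, 0, -0.0005], [0, 0, 0]], "twist": [0, 0, 0, 0, 0, 0, 0, 0]}}

```text
clock: 7.32
tool_pos: [0.5651, 0.06, 0.1243]
eef_rot: [0.499, 0.501, -0.501, -0.499]
contact_force: [0.4, -0.3, -0.4]
opening: 0.178
```

```bash
python3 st.py
```

```text
7.325 tcp [0.5651 0.06   0.1243] jaw 90.14 down [ 0.  0. -1.] F [ 0.4 -0.3 -0.4] M [ 0.01 -0.15 -0.03] op mm 15.7 q [ 0.25  0.89 -0.78  1.82  0.85  0.81  0.59]
```

Down 13.3 mm so far with no reaction. Now the last bit, then I let go.

Emit:
{"api": "carry_out", "payload": {"offset": [[0, 0, -0.0005], [0, 0, -0.0005], [0, 0, 0], [0, 0, 0]], "twist": [0, 0, 0, 0]}}

```text
clock: 7.82
tool_pos: [0.5652, 0.06, 0.1236]
eef_rot: [0.5, 0.501, -0.501, -0.499]
contact_force: [-2.0, -1.6, 4.8]
opening: 0.181
```

Emit:
{"api": "carry_out", "payload": {"offset": [[0, 0, 0], [0, 0, 0], [0, 0, 0], [0, 0, 0]], "twist": [0, 0, 0, 0], "grip": 0.06}}

```text
clock: 8.32
tool_pos: [0.5651, 0.06, 0.1231]
eef_rot: [-0.499, -0.501, 0.501, 0.499]
contact_force: [-0.4, 0.1, -0.5]
opening: 0.615
```

Emit:
{"api": "carry_out", "payload": {"offset": [[0, 0, 0.01], [0, 0, 0.03], [0, 0, 0.04], [0, 0, 0.04], [-0.04, 0, 0.04], [-0.05, 0, 0.02], [-0.03, 0, 0], [0, 0, 0]], "twist": [0, 0, 0, 0, 0, 0, 0, 0]}}

```text
clock: 9.32
tool_pos: [0.4435, 0.0597, 0.3042]
eef_rot: [-0.5, -0.501, 0.501, 0.498]
contact_force: [0.9, -0.4, 0.5]
opening: 0.678
```

```bash
python3 st.py; python3 - <<'E'
from h import *
im=save('side','e.png',(140,120,320,330),2.8)
im=cv2.imread('pics/raw_e.png'); P=camera_params('side')
hsv=cv2.cvtColor(im,cv2.COLOR_BGR2HSV)
for z in(.152,.166):
  print(z,[proj(P,[.565,y,z]).round(1) for y in(.06,-.06)])
E
```

```text
9.325 tcp [0.4435 0.0597 0.3042] jaw 90.25 down [ 0.001 -0.002 -1.   ] F [ 0.9 -0.4  0.5] M [ 0.07 -0.19 -0.01] op mm 59.7 q [ 0.43  0.51 -1.02  1.96  0.54  0.97  0.72]
0.152 [array([204.7, 166.1]), array([239.1, 221.2])]
0.166 [array([203.9, 159.9]), array([238.7, 215.4])]
```

View pics/e.png

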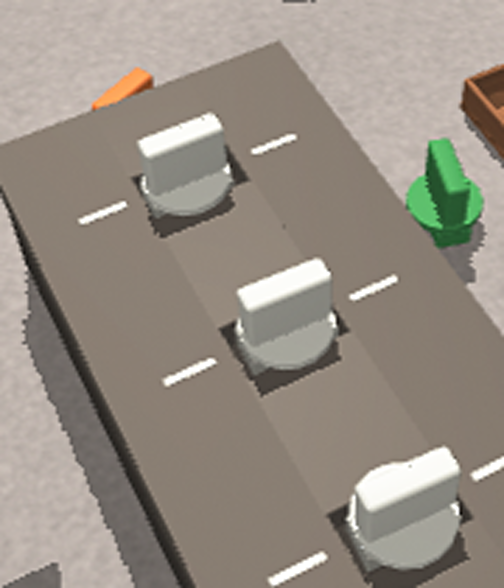

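```bash
python3 -c "
from h import *
print(job.finish_job())"
```

```text
the job is handed in; nothing more can be done
None
```

The proud knob is turned, seated and released, and the job is handed in at about 9.4 s of the 40 s allowed. It was the one in the slot at the unit's +y end.

**What I did:** I gripped the bar at 8 N, turned it +61.6° so the bar lies in line with the slot, and lowered it 14 mm. No reaction showed until a light touch of about 5 N as the flange met the top. I then opened the fingers, raised the arm and moved it clear.

**Last checks:**
- **In line:** the last side picture shows the bar lying along its marks, and the knob looks the same as its two neighbours.
- **Seated:** the bar top appears at row 167.5; a seated knob should be at 166.1 and a proud one at 159.9.
- **Left alone:** I did not touch the two seated knobs or the green and orange look-alikes.

**One disagreement:** the task said the knob was turned 40 to 82° anticlockwise from the slot's line. All three cameras showed it about 61.5° clockwise from that line, so I followed the cameras and turned it anticlockwise, the short way home.

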